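# Surface check of a laser can with a sprung probe

### The job

Turn the blue laser can in its seat so that its barcode faces the white scanner, and let go of it. Then take the yellow probe out of its stand and hold its sprung red tip gently on the centre of the target on the can's sloping brass face, with the probe square to that face and the tip pressed about half-way in. Finish while holding it there, with the can still facing the scanner, and leave everything else on the table undisturbed.

Things in the scene. Friction and masses are not known exactly. Their poses are not given: they have to be found in the camera images.
- station: Fixed station. Origin on the table under the axis of the can's seat; +x points from the seat to the scanner, a white box 50 x 64 mm, top 70 mm above the table, whose dark window faces the seat, 103 mm from its axis. Base bar 10 mm high, 90 wide, from x -55 to 180 mm. Seat: metal cup, floor 13 mm and rim 22 mm above the table, bore 58 mm, 68 mm outside.
- can: Loose blue can (0.3-0.52 kg) standing in the seat: cylinder 54 mm across, 60 high, on top a brass wedge 28 x 26 mm whose highest edge is 83 mm above the can's underside. It turns easily in the seat. Origin at the centre of its underside, z up; +x points out through the barcode. It starts turned 0.6 to 1.6 rad anticlockwise (from above) from facing the scanner.
- mark (a point): Middle of the black and white barcode patch (24 mm wide, 40 mm high) on the can's side, 27 mm from its axis, 36 mm above its underside. An orange tab on the top rim and on the back of the brass block marks the same side.
- spot (a point): Centre of the target (red dot, white disc, black ring 15 mm across) on the brass face, on the can's axis, 78 mm above its underside (91 mm above the table). The face slopes 20 degrees and looks away from the barcode side; this point's +z is the face's outward normal (leaning 20 degrees from vertical to the can's -x).
- stand: Fixed grey stand, a block 60 x 60 x 80 mm on a look-only foot 100 x 80 mm, with a bore 15 mm wide and 76 mm deep from the top in its middle. Origin under its centre on the table. The probe hangs in the bore by its handle's shoulder.
- probe: Loose yellow probe (0.1-0.16 kg) upright in the stand: square handle 22 x 22 x 60 mm (sides along its x, y), black cap 16 mm across, 6 high on top; below, a steel stem 12 mm across, 40 long, then the red sprung tip. Origin at the centre of the handle's underside (80 mm above the table at the start), z towards the cap. Lift it 70 mm straight up to clear the stand.
- tip (a point): The very end of the probe's sprung tip (6 mm across, rounded): 64 mm below the probe's origin along its z when not pressed.
- plunger (a joint): How far the sprung tip is pushed into the probe: 0 is free, 0.012 m fully in, 0.006 half-way. Spring: about 1.2 N when it begins to move and 0.4 N more for each mm, so about 3.6 N half-way and 6 N at the stop, beyond which it is rigid.
- torch: Bystander: small black torch with a red band standing upright, 36 mm across, 85 mm high; origin under its centre.
- tape_measure: Bystander: yellow tape measure, 65 x 32 x 60 mm; origin under its centre.
- mirror_mount: Bystander: black mirror mount on a steel post, 50 x 46 mm, 103 mm high; origin under its centre.
- bottle: Bystander: white bottle with red cap, 48 mm across, 110 mm high; origin under its centre.
- goggles: Bystander: green laser goggles, 134 mm wide, 45 mm high; origin under the bridge, temples along its +x.
- screw_tray: Bystander: blue divided screw tray 100 x 70 x 22 mm; origin under its centre.
- lens_tube: Bystander: short black lens tube standing upright, 32 mm across, 50 mm high; origin under its centre.
Mind the look-alikes: they are no part of the job. Leave any purple look-alike of the stand alone.

How it is judged:
By the outcome, as a careful person would: the job done as asked, in the order asked, and still so for the second after the job is handed in, while the arm keeps its last pose, push and grip.
It also fails if it takes over 61 s, if anything falls off the work surface, if the arm or the gripper's body presses on something with over 40 N, if the wrist force passes 120 N, or if a joint passes its speed limit or range.

### The arm

A 6-joint arm with a two-finger parallel gripper is mounted at the origin on the work surface. World frame = base frame: x ahead of the robot, y to its left, z up, the work surface at z = 0. Lengths are in m, angles in degrees, forces in N, time in s.
With the tool pointing down it reaches from about 0.35 to 0.875 m from the base axis. Payload 4.2 kg.
Tool frame: the origin (TCP) lies midway between the tips of the shut fingers; the grasp point (between the pads) lies 19 mm behind it; z points along the fingers, y is the direction in which the jaws open and shut (so a half turn about z gives the same grasp; the last joint's range is limited). The gripper opens to 87 mm and grips with 3 to 60 N. Pads are 19 mm wide; open, the fingers measure 117 mm over their backs; the gripper's body (75 mm by 190 mm) begins 51 mm behind the grasp point.
Start: joints at [-57.949, 22.042, 0.453, 0, -68.411, -14.817], TCP at [0.185, -0.597, 0.223] pointing down, gripper open.
Joint ranges: [-179.83, 179.83], [-69.29, 118.12], [-61.27, 80.66], [-181.25, 117.63], [-171.15, -9.14], [-177.46, 177.46]. Speed limits (degrees/s): [159.86, 159.86, 180, 180, 180, 180].

### API

Orientations are given as a 3x3 rotation matrix whose columns are the frame's x, y, z axes.
In Python, from station import r gives the robot as it stands.
- The arm moves only by the tool play_rows, never from a script. Its argument "commands" is a list that holds one entry, the list of rows, each a list of 7 numbers: the shift along the world's x, y, z in m, then the turn, a rotation vector about the world's x, y, z in rad, then the closure, from 0 (fully open) to 1 (shut). A call has 1 to 5 rows; each row is the pose to reach, as a shift and turn from the pose commanded when the call began; what a row does not reach only later rows make up. A row lasts 1/10 s, in which the tool goes at most 50 mm and 8.59 degrees, less where a joint would pass 70% of its speed; a pose out of reach is approached as far as the arm can. A call with a gripper value outside its range is refused whole. The fingers move at their own pace and stop on an object; the grip force is fixed at half the most. Time passes only in rows, so rows that repeat a pose let the fingers close. It gives the time, the measured TCP pose, the force and the opening at its end, in the units of the state.
- r.sense(): the state, without advancing time (a new reading comes with each control period).
- r.capture(name): name is "scene" or "top" or "wrist"; returns a dict with "image" (420x560x3 uint8, red, green, blue), "range_z" (420x560 float32, m along the optical axis (not along the pixel's ray), 0 where there is no reading), "intrinsics" (3x3 intrinsics, pixels), "extrinsics" (4x4, takes a point from camera to world coordinates); the wrist camera has in their place "mount" (4x4, takes a point from camera to tool coordinates, whose origin is the TCP and whose axes are the flange's). Camera axes: x right, y up, looking along -z (the intrinsics and any distortion apply to the point x, -y, -z); pixel columns grow to the right and rows downward; lengths in m; the calibration is good to about 2 mm. A picture is of the moment at which its call begins: read the wrist's pose just before it.
- r.finish_job(): hands the job in, once; it reports no verdict.
The state is a dict: "time_s": time; "joints": joint angles; "joint_velocities": joint speeds; "effort": joint torques, N m; "tcp_pos": TCP position; "ee_rot": TCP orientation; "wrist_force": force on the tool from outside, world axes, zero at the start; "moment": the same for the moment, N m; "gripper_width": opening from 0.0 (shut) to 1.0 (fully open).
Only numpy, scipy, OpenCV 4.12 (cv2) and the standard library are available. Lean on these libraries where they do the work, as an engineer would, in place of code of your own. Each camera call takes 0.05 s, during which the arm holds its last target. There are 200 camera calls.

## Working session

There is one attempt and no reset: what is moved stays moved. The work goes in short steps, Python scripts to look and compute and a tool call to move; the robot and the scene stay as the last step left them, time stands still between calls to the robot, and variables do not carry over. Pictures are saved under pics/ and viewed, about 8 in all and at most 12, crops included, and the job is handed in when it is done.

Besides the shell and the picture viewer there is one more tool, called after "Call:" as name(argument=value, ...) on one line, values as JSON. play_rows: Moves the arm, as the interface text tells. Its arguments: {"type":"object","properties":{"commands":{"type":"array","items":{"type":"array","items":{"type":"array","items":{"type":"number"}}}}},"required":["commands"]}

```bash
mkdir -p pics; ls
cat > h.py <<'E'
import numpy as np, cv2
from station import r
def cap(n):
    s=r.sense(); d=r.capture(n)
    if n=="wrist":
        T=np.eye(4);T[:3,:3]=np.array(s["ee_rot"]);T[:3,3]=s["tcp_pos"]; d["extrinsics"]=T@np.array(d["mount"])
    return d
def cloud(d):
    K=np.array(d["intrinsics"]);z=d["range_z"];E=np.array(d["extrinsics"])
    v,u=np.mgrid[:z.shape[0],:z.shape[1]]
    p=np.stack([(u-K[0,2])/K[0,0]*z,-(v-K[1,2])/K[1,1]*z,-z],-1)
    w=p@E[:3,:3].T+E[:3,3]; w[z==0]=np.nan; return w
def save(d,n): cv2.imwrite("pics/"+n,cv2.cvtColor(d["image"],cv2.COLOR_RGB2BGR))
E
python3 - <<'E'
from h import *
print(r.sense())
a=cap("scene");b=cap("top")
np.savez("s.npz",**a);np.savez("t.npz",**b)
save(a,"scene.png");save(b,"top.png");print({k:v for k,v in b.items() if k not in("image","range_z")})
E
```

```text
pics
{'time_s': 0.0, 'joints': array([-5.79497164e+01,  2.20920649e+01,  3.78890704e-01, -2.92991865e-02,
       -6.84118354e+01, -1.48156884e+01]), 'joint_velocities': array([ 0.02765532,  0.12082579, -0.0831787 , -0.01552195,  0.15072239,
        0.01633326]), 'effort': array([ 1.08012959e-03, -3.90666640e+01,  1.87400848e+01,  4.21973884e+00,
        1.09328804e-02, -1.83525481e-04]), 'tcp_pos': array([ 0.1850041 , -0.59634899,  0.22143901]), 'ee_rot': array([[-9.55155484e-01, -2.96103750e-01, -7.54769898e-04],
       [-2.96104696e-01,  9.55153178e-01,  2.10156985e-03],
       [ 9.86381532e-05,  2.23081688e-03, -9.99997507e-01]]), 'wrist_force': array([0.63701594, 0.25724537, 0.22187937]), 'moment': array([-0.01935472,  0.02751263,  0.0068016 ]), 'gripper_width': 0.9936480428795557}
{'intrinsics': array([[452.7857384 ,   0.        , 288.36316631],
       [  0.        , 452.7857384 , 207.70620885],
       [  0.        ,   0.        ,   1.        ]]), 'extrinsics': array([[ 1.09070236e-02,  9.86906961e-01, -1.60921370e-01,
         3.08901267e-01],
       [-9.99940459e-01,  1.08196160e-02, -1.41944994e-03,
         1.93184325e-02],
       [ 3.40242409e-04,  1.60927271e-01,  9.86966209e-01,
         1.67849709e+00],
       [ 0.00000000e+00,  0.00000000e+00,  0.00000000e+00,
         1.00000000e+00]])}
```

View pics/scene.png

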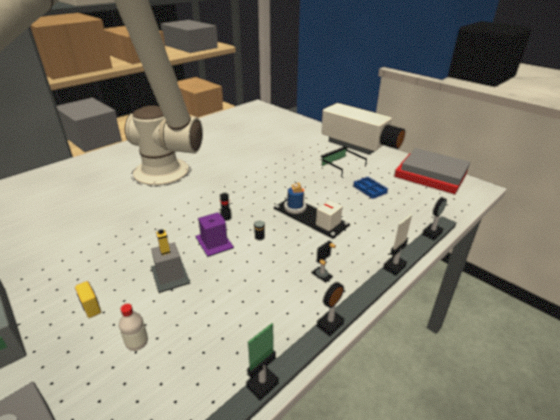

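View pics/top.png

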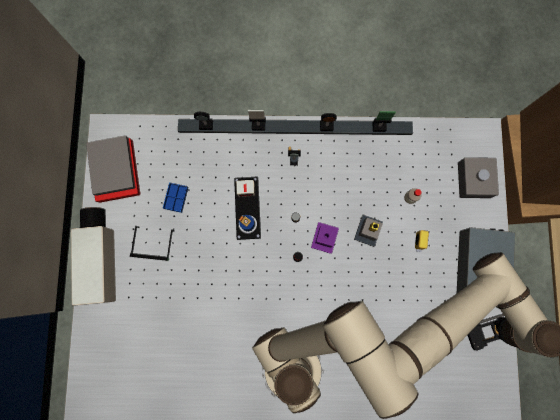

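Scene: station with can at left-centre (top px 247,225), scanner at (246,187), grey stand with probe at (371,229), purple decoy (325,237), torch (298,257), lens tube (296,217).

Run:
```python
from h import *
b=dict(np.load("t.npz"));w=cloud(b);im=b["image"]
def reg(n,u0,u1,v0,v1,z0,z1):
    c=w[v0:v1,u0:u1].reshape(-1,3);c=c[(c[:,2]>z0)&(c[:,2]<z1)]
    print(n,len(c),np.median(c,0).round(4),"box",cv2.minAreaRect(c[:,:2].astype(np.float32)*1000))
print("table",np.nanmedian(w[270:290,180:240,2]))
reg("scanner",230,265,170,205,.06,.08)
reg("bar",225,270,170,245,.004,.016)
reg("can",230,265,205,245,.06,.105)
reg("canall",230,265,205,245,.018,.105)
reg("stand",350,390,205,250,.07,.09)
reg("handle",355,390,205,250,.12,.155)
reg("purple",305,345,215,255,.05,.2)
reg("torch",285,310,245,270,.05,.2)
reg("lens",285,310,205,228,.03,.2)
c=np.hstack([cv2.resize(im[170:245,225:275],None,fx=8,fy=8,interpolation=2)[:, :400],cv2.resize(im[200:260,350:400],None,fx=8,fy=8,interpolation=2)[:480,:400] if 0 else cv2.resize(im[195:270,345:395],None,fx=8,fy=8,interpolation=2)])
cv2.imwrite("pics/crop.png",c[...,::-1])
```

```text
table 0.0001778320598448957
scanner 240 [0.6485 0.1802 0.0697] box ((647.4837646484375, 181.64892578125), (52.04764175415039, 62.80215072631836), 0.6260868906974792)
bar 1139 [0.5758 0.1732 0.0087] box ((584.8058471679688, 177.3721923828125), (282.463623046875, 166.6201171875), 1.1424720287322998)
can 178 [0.5171 0.1709 0.0764] box ((517.8239135742188, 172.4651641845703), (51.18400955200195, 50.730857849121094), 0.0967925563454628)
canall 253 [0.513  0.1683 0.0727] box ((514.5665283203125, 172.1893310546875), (83.46492004394531, 81.97750091552734), 87.1993179321289)
stand 222 [ 0.4963 -0.269   0.08  ] box ((501.2763671875, -274.9318542480469), (60.71540069580078, 60.62900161743164), 70.06281280517578)
handle 50 [ 0.4989 -0.2732  0.142 ] box ((501.02996826171875, -274.7229919433594), (22.131855010986328, 21.354421615600586), 71.93499755859375)
purple 289 [ 0.4723 -0.1127  0.08  ] box ((472.5991516113281, -113.62948608398438), (60.40349578857422, 60.646671295166016), 74.64195251464844)
torch 55 [ 0.3978 -0.0139  0.0847] box ((399.3305358886719, -12.385591506958008), (24.724748611450195, 24.925975799560547), 1.9720041751861572)
lens 63 [ 0.5436 -0.0029  0.0502] box ((543.9301147460938, -4.278257369995117), (30.815624237060547, 29.337553024291992), 17.2880916595459)
```

View pics/crop.png

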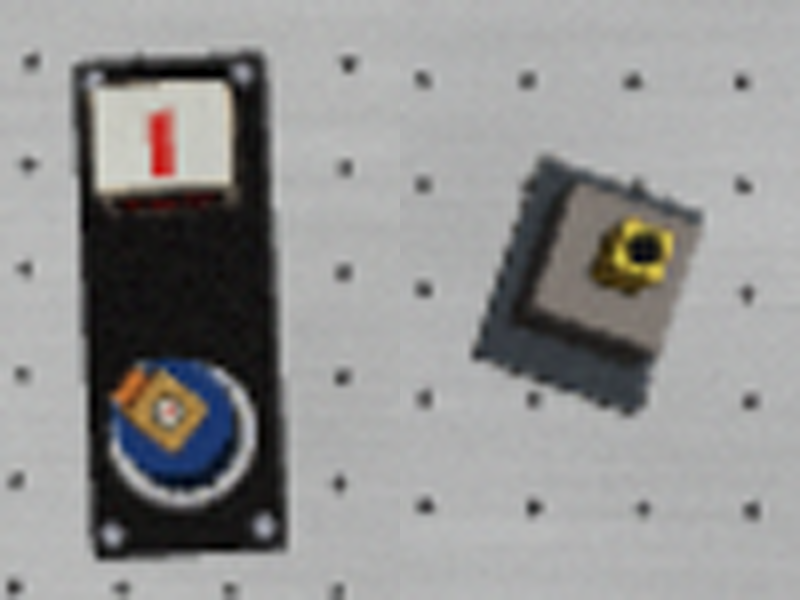

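Crop: scanner at top, can below with its orange tab pointing up-left (~54° from world x, can ≈ 50° anticlockwise of facing); the grey stand is at yaw ≈ -20°. Moving over the can for a close look.

Call:
play_rows(commands=[[[0.02,0.046,0.02,0,0,0,0],[0.04,0.092,0.04,0,0,0,0],[0.06,0.138,0.05,0,0,0,0],[0.08,0.184,0.05,0,0,0,0],[0.1,0.23,0.05,0,0,0,0]]])

```text
time_s: 0.6
tcp_pos: [0.2819, -0.3736, 0.2727]
ee_rot: [[-0.955, -0.296, 0.001], [-0.296, 0.955, -0.0], [-0.001, -0.0, -1.0]]
wrist_force: [1.5, 0.4, -0.2]
gripper_width: 0.998
```

Call:
play_rows(commands=[[[0.019,0.044,0,0,0,0,0],[0.038,0.088,0,0,0,0,0],[0.057,0.132,0,0,0,0,0],[0.076,0.176,0,0,0,0,0],[0.095,0.22,0,0,0,0,0]]])

```text
time_s: 1.1
tcp_pos: [0.3766, -0.1534, 0.2725]
ee_rot: [[-0.955, -0.296, 0.0], [-0.296, 0.955, 0.0], [-0.0, 0.0, -1.0]]
wrist_force: [1.8, -1.2, -0.4]
gripper_width: 1.001
```

Call:
play_rows(commands=[[[0.019,0.044,0,0,0,0,0],[0.038,0.088,0,0,0,0,0],[0.057,0.132,0,0,0,0,0],[0.076,0.176,0,0,0,0,0],[0.09,0.22,0,0,0,0,0]]])

```text
time_s: 1.6
tcp_pos: [0.4669, 0.0668, 0.2723]
ee_rot: [[-0.955, -0.297, -0.0], [-0.297, 0.955, -0.0], [0.0, -0.0, -1.0]]
wrist_force: [1.1, 0.1, -0.3]
gripper_width: 1.001
```

Call:
play_rows(commands=[[[0.015,0.04,0,0,0,0,0],[0.03,0.08,0,0,0,0,0],[0.035,0.095,0,0,0,0,0],[0.035,0.095,0,0,0,0,0],[0.035,0.095,0,0,0,0,0]]])

```text
time_s: 2.1
tcp_pos: [0.501, 0.1591, 0.272]
ee_rot: [[-0.955, -0.296, -0.001], [-0.296, 0.955, -0.001], [0.002, -0.0, -1.0]]
wrist_force: [-1.1, -0.6, -0.9]
gripper_width: 1.0
```

Run:
```python
from h import *
s=r.sense();print(s["tcp_pos"],s["joints"],s["time_s"])
d=cap("wrist");np.savez("w1.npz",**d);save(d,"w1.png");print(d["mount"])
```

```text
[0.50097067 0.15912255 0.27200545] [ 3.53152672e+01  1.04611593e+01 -8.58143013e+00 -8.44680452e-03
 -7.10526719e+01 -1.08075099e+02] 2.1
[[-4.03204270e-04  9.59696809e-01  2.81037137e-01  7.62558286e-02]
 [ 9.99999855e-01  4.87449329e-04 -2.29860560e-04 -1.68562998e-04]
 [-3.57587810e-04  2.81037004e-01 -9.59696866e-01 -1.62238668e-01]
 [ 0.00000000e+00  0.00000000e+00  0.00000000e+00  1.00000000e+00]]
```

View pics/w1.png

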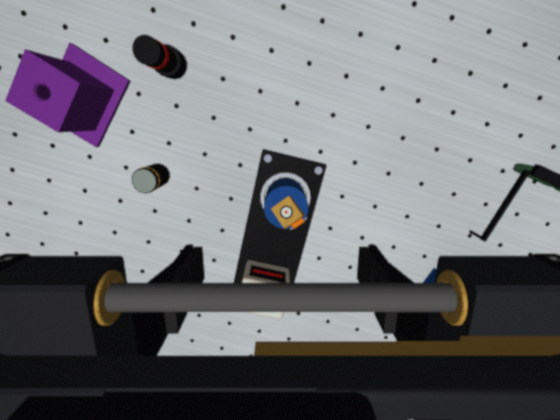

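Wrist view: can centre at about (286,208) with orange tab at (299,224), station bar from (265,155) to (325,165) downwards, scanner window at (268,273).

Run:
```python
from h import *
d=dict(np.load("w1.npz"));w=cloud(d);im=d["image"];hsv=cv2.cvtColor(im,cv2.COLOR_RGB2HSV)
R=np.zeros(im.shape[:2],bool);R[140:255,225:345]=1
z=w[...,2];H,S,V=[hsv[...,i].astype(int) for i in range(3)]
print("table",np.nanmedian(z[100:140,190:250]))
def p(n,m):
    c=w[m&R]; c=c[~np.isnan(c[:,0])]; 
    if len(c): print(n,len(c),"mean",c.mean(0).round(4),"box",cv2.minAreaRect(c[:,:2].astype(np.float32)*1000), "circ",cv2.minEnclosingCircle(c[:,:2].astype(np.float32)*1000))
p("cantop",(abs(z-.073)<.003))
p("rim",(abs(z-.022)<.003))
p("brasstop",(z>.08)&(z<.1))
p("orange",(H<14)&(S>150)&(V>150)&(z>.06))
p("bar",(abs(z-.01)<.003))
c=w[(abs(z-.01)<.003)&R];print("pca",np.linalg.svd(c-c.mean(0),full_matrices=0)[2][0])
c=w[(z>.081)&(z<.1)&R]; A=np.c_[c[:,:2],np.ones(len(c))]; g=np.linalg.lstsq(A,c[:,2],rcond=None)[0];print("plane grad",g, "uphill deg",np.degrees(np.arctan2(g[1],g[0])),"slope",np.degrees(np.arctan(np.hypot(*g[:2]))))
cv2.imwrite("pics/w1c.png",cv2.resize(im[140:290,220:350],None,fx=4.6,fy=4,interpolation=2)[...,::-1])
# bar edges by fitting side lines of dark mask
m=((abs(z-.01)<.003)&R);
for side in (0,1):
    P=[]
    for v in range(175,250):
        u=np.where(m[v])[0]
        if len(u): P.append(w[v,u[0] if side==0 else u[-1]])
    P=np.array(P);f=cv2.fitLine(P[:,:2].astype(np.float32),cv2.DIST_HUBER,0,.01,.01).ravel();print("edge",f,np.degrees(np.arctan2(f[1],f[0])))
```

```text
table -7.408608768416647e-05
cantop 913 mean [0.517  0.1697 0.073 ] box ((521.1287231445312, 172.3090057373047), (52.76877975463867, 53.07189178466797), 24.51389503479004) circ ((521.37744140625, 172.59193420410156), 27.111801147460938)
rim 343 mean [0.5053 0.1662 0.0218] box ((510.8738098144531, 168.27737426757812), (44.46113967895508, 66.84529876708984), 21.944072723388672) circ ((521.0574340820312, 172.20465087890625), 33.658721923828125)
brasstop 597 mean [0.5214 0.1735 0.0909] box ((523.1131591796875, 174.6348419189453), (32.03697967529297, 26.055301666259766), 53.50516891479492) circ ((522.4334716796875, 173.790283203125), 18.972673416137695)
orange 6 mean [0.5362 0.1915 0.0734] box ((536.378173828125, 191.32652282714844), (3.3421502113342285, 15.295233726501465), 47.76171875) circ ((535.8262939453125, 190.71861267089844), 7.694742679595947)
bar 4196 mean [0.5418 0.1706 0.01  ] box ((544.9473266601562, 173.9600830078125), (157.412353515625, 90.1042251586914), 3.887608289718628) circ ((545.18505859375, 173.79273986816406), 89.74877166748047)
pca [ 9.99995411e-01  3.00364227e-03 -3.95290841e-04]
plane grad [ 0.1969312   0.17950073 -0.0429256 ] uphill deg 42.34884578951555 slope 14.920510072448256
edge [0.9976583  0.06839492 0.5606861  0.13068421] 3.9218023
edge [0.9976557  0.06843296 0.533806   0.21731672] 3.9239862
```

Call:
play_rows(commands=[[[0.005,0.003,-0.02,0,0,0.14,0],[0.01,0.006,-0.04,0,0,0.28,0],[0.015,0.01,-0.06,0,0,0.42,0],[0.02,0.0133,-0.08,0,0,0.56,0],[0.0203,0.0133,-0.1,0,0,0.7,0]]])

```text
time_s: 2.65
tcp_pos: [0.522, 0.1717, 0.1723]
ee_rot: [[-0.536, -0.844, 0.001], [-0.844, 0.536, 0.0], [-0.001, -0.0, -1.0]]
wrist_force: [-0.4, -0.0, 0.0]
gripper_width: 0.999
```

Call:
play_rows(commands=[[[0,0,0,0,0,0,0],[0,0,0,0,0,0,0]]])

```text
time_s: 2.85
tcp_pos: [0.5219, 0.1719, 0.1732]
ee_rot: [[-0.543, -0.84, 0.0], [-0.84, 0.543, -0.0], [0.0, -0.001, -1.0]]
wrist_force: [0.3, -0.5, 1.0]
gripper_width: 0.999
```

Call:
play_rows(commands=[[[-0.0006,0.0005,-0.03,0,0,0,0],[-0.0006,0.0005,-0.06,0,0,0,0],[-0.0006,0.0005,-0.09,0,0,0,0],[-0.0006,0.0005,-0.115,0,0,0,0],[-0.0006,0.0005,-0.134,0,0,0,0]]])

```text
time_s: 3.35
tcp_pos: [0.5218, 0.1733, 0.0388]
ee_rot: [[-0.542, -0.84, 0.001], [-0.84, 0.542, 0.001], [-0.001, -0.001, -1.0]]
wrist_force: [-0.1, -1.2, -0.0]
gripper_width: 0.998
```

Call:
play_rows(commands=[[[0,0,0,0,0,0,0.2],[0,0,0,0,0,0,0.3],[0,0,0,0,0,0,0.36],[0,0,0,0,0,0,0.42],[0,0,0,0,0,0,0.5]]])

```text
time_s: 3.85
tcp_pos: [0.5218, 0.1738, 0.0396]
ee_rot: [[-0.54, -0.842, 0.002], [-0.842, 0.54, 0.001], [-0.002, -0.001, -1.0]]
wrist_force: [0.2, 0.1, 0.1]
gripper_width: 0.626
```

Call:
play_rows(commands=[[[0,0,0,0,0,0,0.6],[0,0,0,0,0,0,0.6],[0,0,0,0,0,0,0.6],[0,0,0,0,0,0,0.6]]])

```text
time_s: 4.25
tcp_pos: [0.5219, 0.1738, 0.0396]
ee_rot: [[-0.539, -0.842, 0.002], [-0.842, 0.539, 0.001], [-0.001, -0.001, -1.0]]
wrist_force: [-0.7, -1.0, 5.6]
gripper_width: 0.611
```

Call:
play_rows(commands=[[[0,0,0,0,0,-0.1,0.6],[0,0,0,0,0,-0.2,0.6],[0,0,0,0,0,-0.3,0.6],[0,0,0,0,0,-0.4,0.6],[0,0,0,0,0,-0.5,0.6]]])

```text
time_s: 4.75
tcp_pos: [0.5224, 0.174, 0.0396]
ee_rot: [[-0.879, -0.478, 0.003], [-0.478, 0.879, 0.001], [-0.003, -0.0, -1.0]]
wrist_force: [-0.1, -0.0, 5.4]
gripper_width: 0.616
```

Call:
play_rows(commands=[[[0,0,0,0,0,-0.1,0.6],[0,0,0,0,0,-0.2,0.6],[0,0,0,0,0,-0.3,0.6],[0,0,0,0,0,-0.364,0.6],[0,0,0,0,0,-0.364,0.6]]])

```text
time_s: 5.25
tcp_pos: [0.5222, 0.1732, 0.0396]
ee_rot: [[-0.991, -0.136, 0.002], [-0.136, 0.991, -0.0], [-0.002, -0.001, -1.0]]
wrist_force: [0.8, -3.1, 6.0]
gripper_width: 0.615
```

Call:
play_rows(commands=[[[0,0,0,0,0,0,0.6],[0,0,0,0,0,0,0.3],[0,0,0,0,0,0,0],[0,0,0,0,0,0,0],[0,0,0,0,0,0,0]]])

```text
time_s: 5.75
tcp_pos: [0.521, 0.1735, 0.0382]
ee_rot: [[-0.991, -0.136, -0.001], [-0.136, 0.991, -0.0], [0.001, -0.0, -1.0]]
wrist_force: [0.3, -0.1, 0.0]
gripper_width: 0.886
```

Call:
play_rows(commands=[[[0,0,0,0,0,0,0],[0,0,0.02,0,0,0,0],[0,0,0.06,0,0,0,0],[0,0,0.1,0,0,0,0],[0,0,0.13,0,0,0,0]]])

```text
time_s: 6.25
tcp_pos: [0.5218, 0.1738, 0.171]
ee_rot: [[-0.991, -0.137, 0.002], [-0.137, 0.991, 0.001], [-0.002, 0.001, -1.0]]
wrist_force: [1.0, 0.9, 0.2]
gripper_width: 1.0
```

Call:
play_rows(commands=[[[-0.02,-0.02,0.02,0,0,0,0],[-0.04,-0.02,0.04,0,0,0,0],[-0.06,-0.02,0.04,0,0,0,0],[-0.06,-0.02,0.04,0,0,0,0],[-0.06,-0.02,0.04,0,0,0,0]]])

```text
time_s: 6.75
tcp_pos: [0.4612, 0.1536, 0.2087]
ee_rot: [[-0.991, -0.137, 0.001], [-0.137, 0.991, 0.0], [-0.001, 0.0, -1.0]]
wrist_force: [0.4, 0.3, 0.5]
gripper_width: 1.0
```

```bash
cat > m.py <<'E'
from h import *
s=r.sense();print(s["tcp_pos"],s["joints"].round(1),s["time_s"])
d=cap("wrist");np.savez("w2.npz",**d);w=cloud(d);im=d["image"];z=w[...,2]
R=np.hypot(w[...,0]-.5213,w[...,1]-.1724)<.04
def p(n,m):
    c=w[m&R].astype(np.float32)
    if len(c)>5: print(n,len(c),"box",cv2.minAreaRect(c[:,:2]*1000),"circ",cv2.minEnclosingCircle(c[:,:2]*1000))
p("cantop",abs(z-.073)<.003);p("rim",abs(z-.022)<.003);p("brass",(z>.08)&(z<.1))
c=w[(z>.082)&R]; g=np.linalg.lstsq(np.c_[c[:,:2],np.ones(len(c))],c[:,2],rcond=None)[0];print("uphill",np.degrees(np.arctan2(g[1],g[0])),"slope",np.degrees(np.arctan(np.hypot(*g[:2]))),"z at axis",g@[.5213,.1724,1])
H,S,V=[cv2.cvtColor(im,cv2.COLOR_RGB2HSV)[...,i].astype(int) for i in range(3)]
white=(S<60)&(V>150)&(z>.085)&R; c=w[white];print("white disc",len(c),c.mean(0) if len(c) else 0)
v,u=np.where(R&(z>.02)); cv2.imwrite("pics/w2.png",cv2.resize(im[max(0,v.min()-50):v.max()+50,max(0,u.min()-50):u.max()+50],(600,600),interpolation=2)[...,::-1])
E
python3 m.py
```

```text
[0.46122381 0.15361495 0.20868226] [  37.6    9.1  -19.7    0.   -61.2 -119.7] 6.75
cantop 1178 box ((520.1312255859375, 173.140380859375), (52.46760559082031, 52.11009979248047), 8.021117210388184) circ ((520.5728149414062, 173.28286743164062), 27.013500213623047)
rim 475 box ((511.3832702636719, 169.42864990234375), (47.26918411254883, 66.30147552490234), 15.233750343322754) circ ((520.9427490234375, 172.1057891845703), 33.60334396362305)
brass 774 box ((521.4849243164062, 173.1636962890625), (28.02655601501465, 25.98280906677246), 4.127557277679443) circ ((520.8386840820312, 173.2454833984375), 17.6528377532959)
uphill 5.475987717108404 slope 19.735859639803856 z at axis 0.09124590861640099
white disc 94 [0.5208709  0.17308213 0.0918274 ]
```

View pics/w2.png

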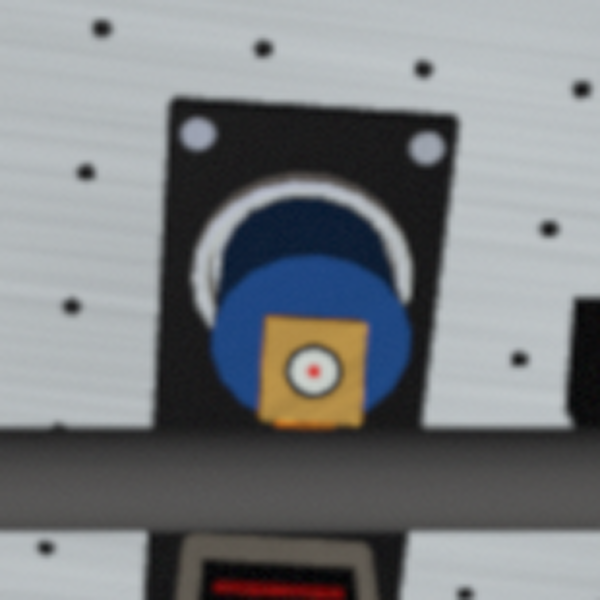

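The can's brass block is at 4.1° against the station's 3.9°, so it faces the scanner; the target is at (313,371) in the crop, with the seat undisturbed. Now to the probe.

Call:
play_rows(commands=[[[0,-0.045,0.02,0,0,-0.1,0],[0,-0.09,0.04,0,0,-0.2,0],[0,-0.135,0.06,0,0,-0.3,0],[0,-0.18,0.06,0,0,-0.4,0],[0,-0.225,0.06,0,0,-0.467,0]]])

```text
time_s: 7.3
tcp_pos: [0.462, -0.0733, 0.2688]
ee_rot: [[-0.945, 0.327, 0.001], [0.327, 0.945, 0.0], [-0.001, 0.0, -1.0]]
wrist_force: [1.3, 0.1, -0.2]
gripper_width: 1.002
```

Call:
play_rows(commands=[[[0,-0.045,0,0,0,0,0],[0,-0.09,0,0,0,0,0],[0,-0.135,0,0,0,0,0],[-0.02,-0.17,0,0,0,0,0],[-0.02,-0.18,0,0,0,0,0]]])

```text
time_s: 7.8
tcp_pos: [0.4399, -0.2546, 0.2674]
ee_rot: [[-0.944, 0.329, -0.003], [0.329, 0.944, 0.0], [0.003, -0.001, -1.0]]
wrist_force: [0.0, 0.1, 0.2]
gripper_width: 1.002
```

Call:
play_rows(commands=[[[0,0,0,0,0,0,0],[0,0,0,0,0,0,0]]])

```text
time_s: 8.0
tcp_pos: [0.4417, -0.2514, 0.268]
ee_rot: [[-0.946, 0.324, -0.001], [0.324, 0.946, 0.0], [0.001, 0.0, -1.0]]
wrist_force: [0.5, 0.6, 0.7]
gripper_width: 1.001
```

Run:
```python
from h import *
s=r.sense();print(s["tcp_pos"],s["joints"].round(1),s["time_s"],s["ee_rot"][:,1])
d=cap("wrist");save(d,"w3.png");w=cloud(d);z=w[...,2]
R=np.hypot(w[...,0]-.501,w[...,1]+.2748)<.06
for n,a,b in (("cap",.144,.150),("handletop",.1375,.1425),("hand+cap",.13,.15),("stand",.077,.083)):
    c=w[R&(z>a)&(z<b)].astype(np.float32)
    if len(c)>4: print(n,len(c),cv2.minAreaRect(c[:,:2]*1000),np.median(c[:,2]))
```

```text
[ 0.44170404 -0.25139433  0.26795257] [-11.3   8.8 -11.2  -0.  -70.  -97.6] 8.0 [3.24497659e-01 9.45886498e-01 4.75402818e-05]
cap 179 ((503.24981689453125, -274.9960021972656), (15.0329008102417, 14.911931991577148), 27.062938690185547) 0.1458565
handletop 243 ((503.0770263671875, -275.09051513671875), (21.5595645904541, 21.86469078063965), 71.39470672607422) 0.13982654
hand+cap 505 ((502.78631591796875, -274.9171142578125), (21.60834312438965, 22.581348419189453), 71.11919403076172) 0.14040884
stand 1730 ((503.4033203125, -274.90130615234375), (60.18607711791992, 60.81810760498047), 69.95975494384766) 0.080027424
```

View pics/w3.png

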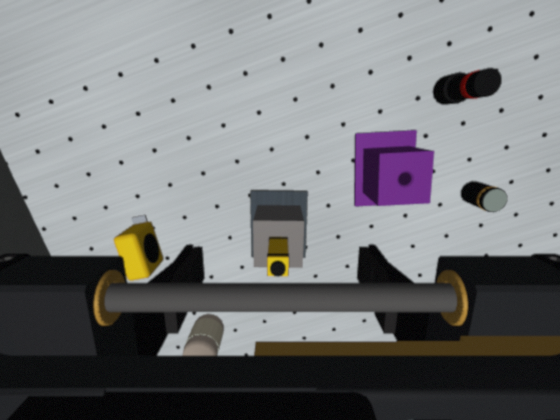

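Probe cap at (278,268) in the wrist view: (0.503, -0.275), jaws aligned to 0.5°; neighbours (tape, bottle, purple decoy) clear the descent.

Call:
play_rows(commands=[[[0.03,-0.012,0,0,0,0,0],[0.061,-0.0236,0,0,0,0,0],[0.0613,-0.0236,-0.03,0,0,0,0],[0.0613,-0.0236,-0.05,0,0,0,0],[0.0613,-0.0236,-0.07,0,0,0,0]]])

```text
time_s: 8.55
tcp_pos: [0.5033, -0.2736, 0.1973]
ee_rot: [[-0.947, 0.322, -0.001], [0.322, 0.947, 0.0], [0.001, 0.0, -1.0]]
wrist_force: [0.0, -0.1, 0.1]
gripper_width: 1.003
```

Call:
play_rows(commands=[[[0,0,-0.02,0,0,0,0],[0,0,-0.04,0,0,0,0],[0,0,-0.06,0,0,0,0],[0,0,-0.08,0,0,0,0],[0,0,-0.104,0,0,0,0]]])

```text
time_s: 9.05
tcp_pos: [0.5039, -0.2738, 0.0944]
ee_rot: [[-0.947, 0.322, 0.002], [0.322, 0.947, -0.001], [-0.002, 0.0, -1.0]]
wrist_force: [0.3, 0.1, 0.5]
gripper_width: 0.999
```

Call:
play_rows(commands=[[[0,0,0,0,0,0,0],[0,0,0,0,0,0,0.3]]])

```text
time_s: 9.25
tcp_pos: [0.5033, -0.2743, 0.0948]
ee_rot: [[-0.947, 0.322, -0.0], [0.322, 0.947, -0.0], [0.0, -0.0, -1.0]]
wrist_force: [0.4, 1.7, 1.8]
gripper_width: 0.967
```

Call:
play_rows(commands=[[[0,0,0,0,0,0,0.4],[0,0,0,0,0,0,0.5],[0,0,0,0,0,0,0.6],[0,0,0,0,0,0,0.65],[0,0,0,0,0,0,0.7]]])

```text
time_s: 9.75
tcp_pos: [0.5026, -0.2752, 0.0948]
ee_rot: [[-0.946, 0.324, 0.001], [0.324, 0.946, -0.0], [-0.001, 0.0, -1.0]]
wrist_force: [-0.3, 0.1, 0.3]
gripper_width: 0.543
```

Call:
play_rows(commands=[[[0,0,0,0,0,0,0.75],[0,0,0,0,0,0,0.8],[0,0,0,0,0,0,0.9],[0,0,0,0,0,0,0.9],[0,0,0,0,0,0,0.9]]])

```text
time_s: 10.25
tcp_pos: [0.5025, -0.2751, 0.0945]
ee_rot: [[-0.946, 0.324, -0.0], [0.324, 0.946, -0.0], [0.0, -0.0, -1.0]]
wrist_force: [-0.3, -0.9, -0.0]
gripper_width: 0.246
```

Call:
play_rows(commands=[[[0,0,0.01,0,0,0,0.9],[0,0,0.02,0,0,0,0.9],[0,0,0.03,0,0,0,0.9],[0,0,0.04,0,0,0,0.9],[0,0,0.05,0,0,0,0.9]]])

```text
time_s: 10.75
tcp_pos: [0.5026, -0.2751, 0.1457]
ee_rot: [[-0.946, 0.324, 0.001], [0.324, 0.946, -0.0], [-0.001, 0.0, -1.0]]
wrist_force: [0.6, -0.5, -1.8]
gripper_width: 0.249
```

Call:
play_rows(commands=[[[0,0,0.015,0,0,0,0.9],[0,0,0.03,0,0,0,0.9],[0,0,0.06,0,0,0,0.9],[0,0,0.09,0,0,0,0.9],[0,0,0.12,0,0,0,0.9]]])

```text
time_s: 11.25
tcp_pos: [0.5022, -0.275, 0.2663]
ee_rot: [[-0.946, 0.324, 0.0], [0.324, 0.946, 0.0], [-0.0, 0.0, -1.0]]
wrist_force: [1.0, 0.3, -2.4]
gripper_width: 0.25
```

Call:
play_rows(commands=[[[0,0.04,0,0,0,0.08,0.9],[0,0.085,0,0,0,0.16,0.9],[-0.01,0.13,0,0,0,0.24,0.9],[-0.02,0.175,0,0,0,0.32,0.9],[-0.02,0.22,0,0,0,0.4,0.9]]])

```text
time_s: 11.75
tcp_pos: [0.481, -0.0537, 0.2654]
ee_rot: [[-0.997, -0.073, 0.001], [-0.073, 0.997, 0.0], [-0.001, 0.0, -1.0]]
wrist_force: [1.3, -0.3, -1.7]
gripper_width: 0.248
```

Call:
play_rows(commands=[[[0,0.045,0,0,0,0,0.9],[0,0.09,0,0,0,0,0.9],[0,0.135,0,0,0,0,0.9],[-0.01,0.18,0,0,0,0,0.9],[-0.02,0.22,0,0,0,0,0.9]]])

```text
time_s: 12.25
tcp_pos: [0.4618, 0.1668, 0.2652]
ee_rot: [[-0.998, -0.07, 0.001], [-0.07, 0.998, 0.001], [-0.001, 0.001, -1.0]]
wrist_force: [0.4, 0.2, -2.5]
gripper_width: 0.25
```

Call:
play_rows(commands=[[[0,0.002,0,0.0048,-0.0696,0,0.9],[0,0.004,0,0.0096,-0.1393,0,0.9],[0,0.004,-0.01,0.0144,-0.2089,0,0.9],[0,0.004,-0.02,0.0192,-0.2786,0,0.9],[0,0.004,-0.03,0.024,-0.3482,0,0.9]]])

```text
time_s: 12.75
tcp_pos: [0.4623, 0.1693, 0.2352]
ee_rot: [[-0.936, -0.07, 0.344], [-0.065, 0.998, 0.025], [-0.345, 0.001, -0.938]]
wrist_force: [0.8, -0.6, -1.5]
gripper_width: 0.25
```

Call:
play_rows(commands=[[[0,0,0,0,0,0,0.9],[0,0,0,0,0,0,0.9],[0,0,0,0,0,0,0.9]]])

```text
time_s: 13.05
tcp_pos: [0.464, 0.1701, 0.2365]
ee_rot: [[-0.937, -0.069, 0.343], [-0.064, 0.998, 0.026], [-0.344, 0.002, -0.939]]
wrist_force: [-0.4, 0.1, -1.4]
gripper_width: 0.249
```

```bash
cat > q.py <<'E'
from h import *
s=r.sense();R=np.array(s["ee_rot"]);t=np.array(s["tcp_pos"])
e=np.array([np.cos(np.radians(3.95)),np.sin(np.radians(3.95)),0]);n=-np.sin(np.radians(20))*e+np.array([0,0,np.cos(np.radians(20))])
sp=np.array([.5209,.1731,.0913])
print("t",s["time_s"],"tcp",t,"F",s["wrist_force"],"j",s["joints"].round(1),"w",s["gripper_width"])
print("tilt err deg",np.degrees(np.arccos(-R[:,2]@n)),"rotvec fix",np.cross(R[:,2],-n))
tip=t+R[:,2]*.0785;d=tip-sp;print("tip",tip,"height along n",d@n,"lateral world",d-(d@n)*n)
print("tcp shift to tip free contact (with rot fixed)",sp+n*.0785-t)
E
python3 q.py
python3 - <<'E'
from h import *
d=cap("wrist");save(d,"w4.png");a=cap("scene");cv2.imwrite("pics/s4.png",cv2.resize(a["image"][150:260,240:370],None,fx=5,fy=5,interpolation=2)[...,::-1])
w=cloud(a);im=a["image"]
E
```

```text
t 13.05 tcp [0.46400527 0.17012136 0.23654992] F [-0.41009674  0.10330013 -1.41039815] j [  46.6   -1.1  -36.9   20.7  -40.9 -146.9] w 0.24885970885461217
tilt err deg 0.18155338827834336 rotvec fix [-0.00219177  0.00216492 -0.00074157]
tip [0.49094826 0.17215238 0.16284646] height along n 0.07747376590261627 lateral world [-0.00351709  0.00087769 -0.00125507]
tcp shift to tip free contact (with rot fixed) [ 0.03010993  0.00112915 -0.07148405]
```

View pics/s4.png

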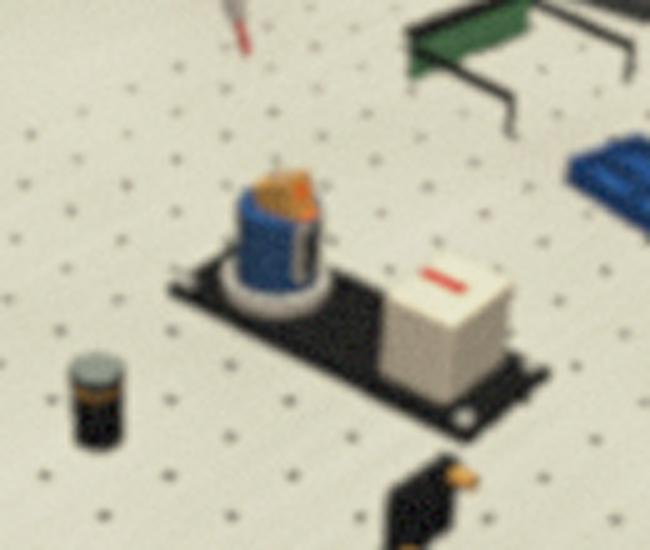

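View pics/w4.png

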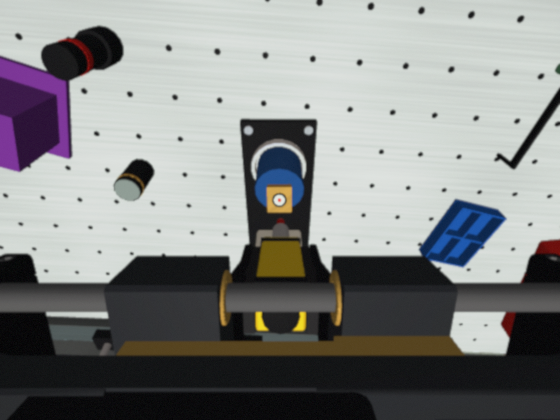

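Barcode faces the scanner (scene crop 305,250), tip red at (243,45) is up and left of the target; wrist view shows the target at (279,200) and the probe tip just below it at (281,225). Approaching to ~12 mm.

Call:
play_rows(commands=[[[0.006,0.0002,-0.014,-0.002,0.002,0,0.9],[0.012,0.0004,-0.028,-0.002,0.002,0,0.9],[0.018,0.0006,-0.042,-0.002,0.002,0,0.9],[0.023,0.0008,-0.053,-0.002,0.002,0,0.9],[0.026,0.0008,-0.0602,-0.002,0.002,0,0.9]]])

```text
time_s: 13.65
tcp_pos: [0.4896, 0.1699, 0.174]
ee_rot: [[-0.938, -0.069, 0.339], [-0.066, 0.998, 0.021], [-0.34, -0.002, -0.94]]
wrist_force: [-1.0, 0.3, -1.3]
gripper_width: 0.249
```

Call:
play_rows(commands=[[[0,0,0,0,0,0,0.9],[0,0,0,0,0,0,0.9],[0,0,0,0,0,0,0.9],[0,0,0,0,0,0,0.9]]])

```text
time_s: 14.05
tcp_pos: [0.4887, 0.17, 0.1751]
ee_rot: [[-0.938, -0.07, 0.34], [-0.066, 0.998, 0.023], [-0.341, -0.001, -0.94]]
wrist_force: [0.2, -0.2, -0.8]
gripper_width: 0.25
```

```bash
python3 q.py
python3 - <<'E'
from h import *
d=cap("wrist");w=cloud(d);im=d["image"];z=w[...,2]
H,S,V=[cv2.cvtColor(im,cv2.COLOR_RGB2HSV)[...,i].astype(int) for i in range(3)]
R=np.zeros(z.shape,bool);R[170:270,220:340]=1
red=R&((H<8)|(H>172))&(S>130)&(V>70)
n,l,st,ct=cv2.connectedComponentsWithStats(red.astype(np.uint8))
for i in range(1,n):
    if st[i,4]>3: print(st[i],ct[i],np.nanmedian(w[l==i],0))
m=(S<60)&(V>150)&(z>.085)&(z<.1)&R&(np.hypot(w[...,0]-.5209,w[...,1]-.1731)<.012);print("white",m.sum(),w[m].mean(0),np.argwhere(m).mean(0))
b=(z>.08)&(z<.1)&(np.hypot(w[...,0]-.5209,w[...,1]-.1731)<.022)&(S>90);c=w[b].astype(np.float32);print("brass",cv2.minAreaRect(c[:,:2]*1000))
K=d["intrinsics"];Ei=np.linalg.inv(d["extrinsics"])
for p in ([.5209,.1731,.0913],): 
    q=Ei@np.r_[p,1];print("spot proj",K[0,0]*q[0]/-q[2]+K[0,2],K[1,1]*-q[1]/-q[2]+K[1,2])
s=r.sense();p=np.array(s["tcp_pos"])+np.array(s["ee_rot"])[:,2]*.0785;q=Ei@np.r_[p,1];print("tip proj",K[0,0]*q[0]/-q[2]+K[0,2],K[1,1]*-q[1]/-q[2]+K[1,2])
cv2.imwrite("pics/w5.png",cv2.resize(im[170:250,230:330],None,fx=7,fy=7,interpolation=2)[...,::-1])
E
```

```text
t 14.05 tcp [0.48873571 0.1700053  0.1750701 ] F [ 0.18319011 -0.19882247 -0.7960074 ] j [  43.2    5.3  -41.4   25.6  -30.1 -149.9] w 0.24977562003204387
tilt err deg 0.07596404592453657 rotvec fix [ 0.00088075 -0.00094573  0.00029609]
tip [0.51545128 0.17178189 0.10127734] height along n 0.011265830212747678 lateral world [-0.00160473 -0.00105268 -0.00060908]
tcp shift to tip free contact (with rot fixed) [ 0.00537948  0.00124521 -0.01000423]
[278 216   5   7  23] [280.43478261 219.73913043] [0.51122216 0.1719201  0.10858655]
white 96 [0.51966234 0.17309915 0.09103702] [215.40625    281.47916667]
brass ((520.4947509765625, 172.84689331054688), (26.432302474975586, 25.255727767944336), 4.521520137786865)
spot proj 281.37534781222604 216.77572318972082
tip proj 280.1992706933245 218.65945313280508
```

View pics/w5.png

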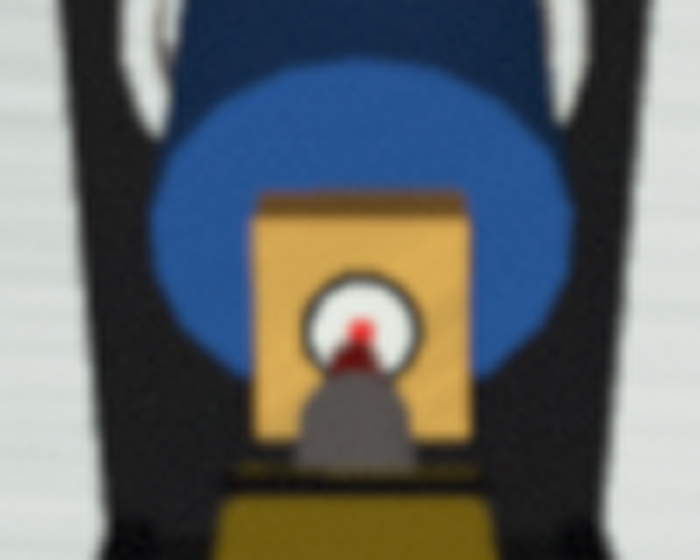

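Tip apex (355,342) and red dot (361,332) in the crop agree with the predicted projections within half a pixel. Correcting laterally to just above contact, then pressing.

Call:
play_rows(commands=[[[0.002,0.001,-0.001,0,0,0,0.9],[0.003,0.0012,-0.003,0,0,0,0.9],[0.004,0.0012,-0.006,0,0,0,0.9],[0.005,0.0012,-0.0088,0,0,0,0.9],[0.005,0.0012,-0.0088,0,0,0,0.9]]])

```text
time_s: 14.6
tcp_pos: [0.4934, 0.1706, 0.1648]
ee_rot: [[-0.938, -0.069, 0.338], [-0.066, 0.998, 0.021], [-0.339, -0.003, -0.941]]
wrist_force: [0.6, -0.5, -1.4]
gripper_width: 0.255
```

Call:
play_rows(commands=[[[0,0,0,0,0,0,0.9],[0,0,0,0,0,0,0.9],[0,0,0,0,0,0,0.9]]])

```text
time_s: 14.9
tcp_pos: [0.4936, 0.1709, 0.1656]
ee_rot: [[-0.938, -0.07, 0.339], [-0.066, 0.998, 0.022], [-0.34, -0.002, -0.94]]
wrist_force: [-0.4, 0.1, -1.3]
gripper_width: 0.255
```

```bash
python3 q.py
```

```text
t 14.9 tcp [0.49357537 0.17093179 0.16558498] F [-0.39189156  0.09171418 -1.25161556] j [  42.6    6.6  -41.9   26.6  -28.5 -150.7] w 0.25524886265272845
tilt err deg 0.1527925123583636 rotvec fix [ 0.00173959 -0.00193526  0.00058313]
tip [0.5202184  0.17263733 0.09176432] height along n 0.0006797882771705832 lateral world [-0.00044965 -0.00044665 -0.00017447]
tcp shift to tip free contact (with rot fixed) [ 0.00053983  0.00031872 -0.00051911]
```

Now press in 3 mm steps along the normal.

Call:
play_rows(commands=[[[0.0007,0.0004,-0.0012,0.001,-0.001,0,0.9],[0.001,0.0004,-0.0022,0.001,-0.001,0,0.9],[0.0015,0.0004,-0.0033,0.001,-0.001,0,0.9],[0.0015,0.0004,-0.0033,0.001,-0.001,0,0.9],[0.0015,0.0004,-0.0033,0.001,-0.001,0,0.9]]])

```text
time_s: 15.4
tcp_pos: [0.4952, 0.1714, 0.1624]
ee_rot: [[-0.938, -0.07, 0.341], [-0.066, 0.998, 0.023], [-0.341, -0.001, -0.94]]
wrist_force: [-1.4, -0.2, 0.3]
gripper_width: 0.25
```

```bash
python3 q.py
```

```text
t 15.4 tcp [0.49517334 0.17141703 0.1624039 ] F [-1.35568602 -0.1751313   0.33638785] j [  42.4    6.9  -42.2   27.2  -27.7 -151.1] w 0.2503306150710648
tilt err deg 0.055434187933390514 rotvec fix [ 0.00065837 -0.00067325  0.00022218]
tip [0.52190887 0.17321201 0.08861881] height along n -0.002866370555390925 lateral world [3.08472028e-05 4.44739067e-05 1.23158618e-05]
tcp shift to tip free contact (with rot fixed) [-0.00105814 -0.00016652  0.00266198]
```

Call:
play_rows(commands=[[[0.0003,0,-0.0008,0,0,0,0.9],[0.0007,0,-0.0018,0,0,0,0.9],[0.0009,0,-0.0024,0,0,0,0.9],[0.0009,0,-0.0024,0,0,0,0.9],[0.0009,0,-0.0024,0,0,0,0.9]]])

```text
time_s: 15.9
tcp_pos: [0.4961, 0.1714, 0.1599]
ee_rot: [[-0.938, -0.07, 0.341], [-0.066, 0.998, 0.023], [-0.341, -0.001, -0.94]]
wrist_force: [-0.7, 0.0, 1.0]
gripper_width: 0.251
```

```bash
python3 q.py
```

```text
t 15.9 tcp [0.49605718 0.17142653 0.15993346] F [-0.74678993  0.02955365  1.00045991] j [  42.2    7.2  -42.4   27.6  -27.3 -151.4] w 0.2514567098428438
tilt err deg 0.05892719561194711 rotvec fix [ 0.00066295 -0.00075436  0.00022181]
tip [0.52278674 0.17322118 0.0861462 ] height along n -0.00548961152965232 lateral world [ 1.36400769e-05 -8.16105639e-06  4.74817140e-06]
tcp shift to tip free contact (with rot fixed) [-0.00194199 -0.00017602  0.00513241]
```

```bash
python3 - <<'E'
from h import *
F=[];P=[]
for i in range(20):
    d=r.capture("wrist");s=r.sense();F.append(s["wrist_force"]);P.append(s["tcp_pos"])
F=np.array(F);P=np.array(P);n=np.array([-.3412,-.0236,.9397])
print(F.mean(0),F.std(0),"Fn",(F@n).mean(),"+-",(F@n).std()/20**.5,P.mean(0),P.std(0))
d=cap("wrist");np.savez("w6.npz",**d);im=d["image"];cv2.imwrite("pics/w6.png",cv2.resize(im[170:250,230:330],None,fx=7,fy=7,interpolation=2)[...,::-1])
E
python3 q.py
```

```text
[-1.04656103  0.15861567  1.41040015] [0.5731066  0.37339751 0.48798533] Fn 1.6786963148457066 +- 0.10934931059135729 [0.49602131 0.1713956  0.15989471] [1.38777247e-05 1.59827996e-05 2.76122813e-05]
t 16.95 tcp [0.49599224 0.17135974 0.15987058] F [-1.48267995  0.51953669  2.37961166] j [  42.2    7.2  -42.4   27.6  -27.3 -151.4] w 0.25019446059776473
tilt err deg 0.0683523732605517 rotvec fix [ 0.00076023 -0.00088361  0.00025389]
tip [0.52271231 0.17314634 0.08607968] height along n -0.005524957364216357 lateral world [-7.28485419e-05 -8.38261873e-05 -2.85534418e-05]
tcp shift to tip free contact (with rot fixed) [-0.00187704 -0.00010922  0.00519529]
```

View pics/w6.png

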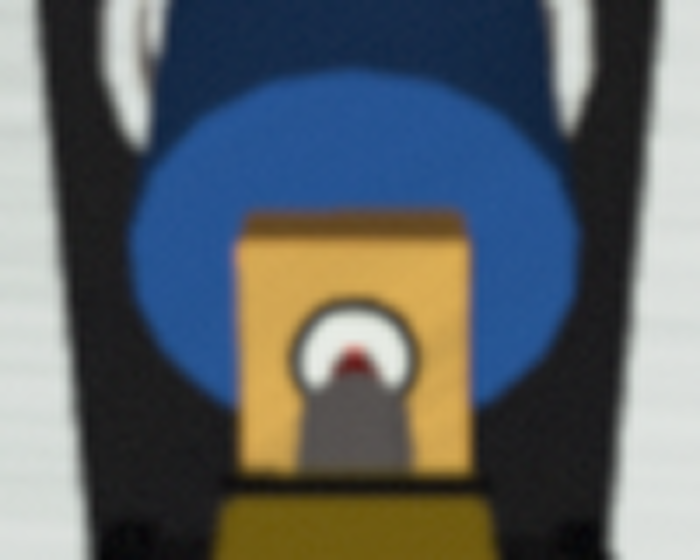

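Call:
play_rows(commands=[[[0.0002,0.0001,-0.0004,0,0,0,0.9],[0.0003,0.0001,-0.0007,0,0,0,0.9],[0.0003,0.0001,-0.0007,0,0,0,0.9],[0.0003,0.0001,-0.0007,0,0,0,0.9]]])

```text
time_s: 17.35
tcp_pos: [0.4963, 0.1714, 0.1591]
ee_rot: [[-0.938, -0.07, 0.34], [-0.066, 0.998, 0.023], [-0.341, -0.001, -0.94]]
wrist_force: [-0.9, -0.1, 1.7]
gripper_width: 0.25
```

```bash
python3 - <<'E'
from h import *
F=[]
for i in range(20):
    r.capture("top");F.append(r.sense()["wrist_force"])
F=np.array(F);n=np.array([-.3412,-.0236,.9397])
print(F.mean(0),"Fn",(F@n).mean())
d=cap("wrist");w=cloud(d);im=d["image"];z=w[...,2];S=cv2.cvtColor(im,cv2.COLOR_RGB2HSV)[...,1]
b=(z>.08)&(z<.1)&(np.hypot(w[...,0]-.5209,w[...,1]-.1731)<.022)&(S>90);c=w[b].astype(np.float32);print("brass",cv2.minAreaRect(c[:,:2]*1000))
# stem edge check: steel points 3D, extent along probe axis
s=r.sense();R=s["ee_rot"];q=(w-s["tcp_pos"])@R
m=(np.hypot(q[...,0],q[...,1])<.009)&(q[...,2]>.018)&(q[...,2]<.085);v,u=np.where(m)
c=q[m];st=c[S[m]<60];print(len(st),"stem z range",np.percentile(st[:,2],[1,50,99]),"y mid",np.median(st[:,1]),"xmax",st[:,0].max())
E
python3 q.py
```

```text
[-1.05514406  0.58935516  2.0124687 ] Fn 2.237223207314329
brass ((520.2177734375, 172.68966674804688), (25.93562126159668, 25.451126098632812), 5.0569329261779785)
315 stem z range [0.02700085 0.0502987  0.07309002] y mid -0.0001595079147101072 xmax 0.006263468176840424
t 18.4 tcp [0.49624103 0.17139859 0.15911066] F [-1.08605664 -0.16264212  1.20094775] j [  42.2    7.3  -42.4   27.7  -27.1 -151.5] w 0.24935757521700386
tilt err deg 0.0804980094951995 rotvec fix [ 0.00091333 -0.00102278  0.00030599]
tip [0.52295092 0.17317251 0.08531578] height along n -0.006324830619526467 lateral world [-1.07158096e-04 -7.65057013e-05 -4.08278922e-05]
tcp shift to tip free contact (with rot fixed) [-0.00212583 -0.00014808  0.00595521]
```

```bash
python3 -c "
from h import *
print(r.finish_job())"
```

```text
the job is handed in; nothing more can be done
None
```

I turned the can about 49.5° clockwise and let go of it. I then took the probe out of the grey stand and pressed its tip square onto the target. The job was handed in at about 18.4 s, with the arm still holding the probe there.

| Last check | Result |
|---|---|
| Can facing the scanner | About 4.1° just after release and about 5.1° in the last look (partly hidden by the probe), against 3.9° for the station |
| Probe square to the face | Within about 0.1°, assuming the 20° slope given (I measured 19.7°) |
| Tip on the target centre | About 0.1–0.2 mm off by the arm's position; the last close picture, before the final 0.8 mm press, also showed it centred |
| Tip pressed in | About 6.3 mm by position |
| Spring force | About 3.4 N |

- **Press depth:** the two readings disagree slightly, because 3.4 N means about 5.5 mm. The force figure relies on an estimated probe weight, and both readings are near the 6 mm aimed for.
- **Other objects:** I touched only the can and the probe. I took no final picture of the other objects to confirm they had not moved.

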